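# Point out the purple pens and their ink, then call the clerk

## Robot

A 6-joint arm with a two-finger parallel gripper is mounted at the origin on the work surface. World frame = base frame: x ahead of the robot, y to its left, z up, the work surface at z = 0. Lengths are in m, angles in rad, forces in N, time in s.
With the tool pointing down it reaches from about 0.3 to 0.875 m from the base axis. Payload 6.4 kg.
Tool frame: the origin (TCP) lies midway between the tips of the shut fingers; the grasp point (between the pads) lies 19 mm behind it; z points along the fingers, y is the direction in which the jaws open and shut (so a half turn about z gives the same grasp; the last joint's range is limited). The gripper opens to 88 mm and grips with 3 to 60 N. Pads are 18 mm wide; open, the fingers measure 123 mm over their backs; the gripper's body (75 mm by 187 mm) begins 45 mm behind the grasp point.
Start: joints at [-0.206, 0.181, 1.607, -0, 1.354, -0.206], TCP at [0.575, 0, 0.239] pointing down, gripper open.
Joint ranges: [-2.99, 2.99], [-0.89, 2.07], [0.3, 2.58], [-1.14, 4.28], [0, 2.63], [-3.12, 3.12]. Speed limits (rad/s): [2.57, 2.57, 3.01, 3.14, 3.14, 3.14].

## Interface

Orientations are given as a rotation vector (axis times angle).
In Python, from rig import r gives the robot as it stands. The module is installed in compiled form; this text tells all that it offers.
- The arm moves only by the shell command python3 -m crank 'ROWS' [FORCE]. ROWS is a JSON object of lists of equal length, an entry for each row: "jaw": the closure, from -1 (fully open) to 1 (shut); "translation": the shift along the tool's x, y, z in units of 80 mm (1.0 is 80 mm), a list of three; "yaw": the turn about the tool's z in units of pi rad (1.0 is pi rad). A call has exactly 10 rows; each row is the pose to reach, as a shift and turn from the pose measured when the call began, along the tool's axes at that moment, turning the shorter way round; what a row does not reach only later rows make up. A row lasts 1/10 s, in which the tool goes at most 50 mm and 8.59 degrees, less where a joint would pass 70% of its speed; a pose out of reach is approached as far as the arm can. A call with a number of a shift or a turn outside -1 to 1 is refused whole. A call with a gripper value outside its range is refused whole. The fingers move at their own pace and stop on an object; FORCE is the grip in N (left out, the last holds). Time passes only in rows, so rows that repeat a pose let the fingers close, or fill a call up. It gives the time, the measured TCP pose, the force and the opening at its end, in the units of the state.
- r.get_obs(): the state, without advancing time (a new reading comes with each control period).
- r.capture(name): name is "scene" or "side" or "wrist"; returns a dict with "image" (400x640x3 uint8, red, green, blue), "intrinsics" (3x3 intrinsics, pixels), "xyz" and "rotation" of the camera in the world. Camera axes: x right, y down, z forward; pixel columns grow to the right and rows downward; lengths in m; the calibration is good to about 2 mm. A picture is of the moment at which its call begins. There is no depth.
- r.job_done(): hands the job in, once; it reports no verdict.
The state is a dict: "clock": time; "q": joint angles; "joint_vel": joint speeds; "joint_torque": joint torques, N m; "tcp_pos": TCP position; "tool_rot": TCP orientation; "ft_force": force on the tool from outside, world axes, zero at the start; "wrist_torque": the same for the moment, N m; "width": finger opening in m.
Only numpy, scipy, OpenCV 4.12 (cv2) and the standard library are available. Lean on these libraries where they do the work, as an engineer would, in place of code of your own. Each camera call takes 0.05 s, during which the arm holds its last target. There are 200 camera calls.

## Task

A customer wants the purple pens and the ink that goes with them: point at the tray of purple pens by holding the fingertips two or three centimetres above the pens, still, for two seconds, then point at the purple ink bottle in the same way, above its cap, and then press the red call button right down and let it come up again. Touch nothing but the button and leave every tray, bottle and other article where it stands. Travel with the hand high, so that it never comes down close over any other tray or bottle, and finish with the hand clear.

Things in the scene. Friction and masses are not known exactly. Their poses are not given: they have to be found in the camera images.
- tray_purple: open black tray, 150 x 84 mm, rim 24 mm high, piled with 15 purple pens lying along its length (x); the flat top of the pile is 38 mm above the counter and 50 mm wide. Origin: centre of the tray's underside, on the counter; x along the pens, z up.
- tray_teal: open black tray, 150 x 84 mm, rim 24 mm high, piled with 15 teal (green-blue) pens lying along its length (x); the flat top of the pile is 38 mm above the counter and 50 mm wide. Origin: centre of the tray's underside, on the counter; x along the pens, z up.
- tray_coral: open black tray, 150 x 84 mm, rim 24 mm high, piled with 15 coral (pinkish red) pens lying along its length (x); the flat top of the pile is 38 mm above the counter and 50 mm wide. Origin: centre of the tray's underside, on the counter; x along the pens, z up.
- tray_navy: open black tray, 150 x 84 mm, rim 24 mm high, piled with 15 navy (dark blue) pens lying along its length (x); the flat top of the pile is 38 mm above the counter and 50 mm wide. Origin: centre of the tray's underside, on the counter; x along the pens, z up.
- ink_purple: round ink bottle with purple body, white label band and purple cap, 50 mm diameter, 62 mm high to the top of the 36 mm wide cap. Origin: centre of its underside, on the counter; z up.
- ink_teal: round ink bottle with teal body, white label band and teal cap, 50 mm diameter, 62 mm high to the top of the 36 mm wide cap. Origin: centre of its underside, on the counter; z up.
- ink_navy: round ink bottle with navy body, white label band and navy cap, 50 mm diameter, 62 mm high to the top of the 36 mm wide cap. Origin: centre of its underside, on the counter; z up.
- call_top (a point): centre of the top face of the red call button (38 mm diameter) on its black housing (54 mm diameter, 12 mm high), fixed to the counter; 22 mm above the counter when up. It goes straight down when pressed.
- call (a joint): travel of the call button in m: 0 up, 0.006 fully down; sprung, about 5 N to push it fully down, comes up by itself. A press counts from 0.0045.
- tape: grey desk tape dispenser, 120 x 50 mm, 74 mm high; a bystander. Origin: centre of its underside, x along its length.
- pad: white try-out paper pad with coloured strokes, 150 x 80 mm, 10 mm thick, fixed to the counter; a bystander. Origin: centre of its underside.
- pen_loose: single yellow pen lying on the pad, 138 mm long, 12 mm thick; a bystander. Origin: middle of its underside, x along the pen.

How it is judged:
On the way, in this order (a step that is already met when the one before it is completed fails the run):
1. the hand points at the purple pens: held just above them (x of the grasp point in the frame of tray_purple between -0.07 and 0.07 m and y of the grasp point in the frame of tray_purple between -0.04 and 0.04 m and z of the grasp point in the frame of tray_purple between 0.0517 and 0.1217 m), for 1.5 s.
2. the hand points at the purple ink: held just above its cap (horizontal distance between the grasp point and ink_purple below 0.03 m and z of the grasp point in the frame of ink_purple between 0.077 and 0.147 m), for 1.5 s.
3. the call button is pressed down with the fingers (value of joint call above 0.0045 m and contact force between the fingers and call above 1 N), for 0.05 s.
At the end, for the whole second after the job is handed in: the call button is up again (within 1.5 mm) and all trays, bottles, the tape dispenser and the loose pen are at rest within 12 mm of where they began (value of joint call below 0.0015 m and distance of each of tray_purple, tray_teal, tray_coral, tray_navy, ink_purple, ink_teal, ink_navy, tape, pen_loose from where it was at the start of the episode below 0.012 m and linear speed of each of tray_purple, tray_teal, tray_coral, tray_navy, ink_purple, ink_teal, ink_navy, tape, pen_loose below 0.02 m/s); the robot touches nothing.
It fails at once if a tray, bottle, the tape dispenser, the loose pen or the pad is touched by the hand or arm (over 0.3 N) (contact force between any of tray_purple, tray_teal, tray_coral, tray_navy, ink_purple, ink_teal, ink_navy, tape, pen_loose, pad and the fingers above 0.3 N or contact force between any of tray_purple, tray_teal, tray_coral, tray_navy, ink_purple, ink_teal, ink_navy, tape, pen_loose, pad and the arm above 0.3 N).
It fails at once if a tray, bottle or other loose article is lifted, carried or shifted (over 12 mm) (distance of any of tray_purple, tray_teal, tray_coral, tray_navy, ink_purple, ink_teal, ink_navy, tape, pen_loose from where it was at the start of the episode above 0.012 m).
It fails at once if the hand comes down close over (points at) a wrong tray or bottle ((x of the grasp point in the frame of tray_teal between -0.065 and 0.065 m and y of the grasp point in the frame of tray_teal between -0.035 and 0.035 m and z of the grasp point in the frame of tray_teal between 0.0167 and 0.0967 m) or (x of the grasp point in the frame of tray_coral between -0.065 and 0.065 m and y of the grasp point in the frame of tray_coral between -0.035 and 0.035 m and z of the grasp point in the frame of tray_coral between 0.0167 and 0.0967 m) or (x of the grasp point in the frame of tray_navy between -0.065 and 0.065 m and y of the grasp point in the frame of tray_navy between -0.035 and 0.035 m and z of the grasp point in the frame of tray_navy between 0.0167 and 0.0967 m) or (horizontal distance between the grasp point and ink_teal below 0.028 m and z of the grasp point in the frame of ink_teal between 0.042 and 0.122 m) or (horizontal distance between the grasp point and ink_navy below 0.028 m and z of the grasp point in the frame of ink_navy between 0.042 and 0.122 m)).
It also fails if it takes over 56 s, if anything falls off the work surface, if the arm or the gripper's body presses on something with over 40 N, if the wrist force passes 120 N, or if a joint passes its speed limit or range.

## Working session

There is one attempt and no reset: what is moved stays moved. The work goes in short steps, Python scripts to look and compute and a shell command to move; the robot and the scene stay as the last step left them, time stands still between calls to the robot, and variables do not carry over. Pictures are saved under pics/ and viewed, about 8 in all and at most 12, crops included, and the job is handed in when it is done.

```bash
mkdir -p pics; python3 - <<'E'
from rig import r
import cv2,pickle
D={}
for n in("scene","side"):
    c=r.capture(n);D[n]=c;cv2.imwrite(f"pics/{n}0.png",c["image"][:,:,::-1])
    print(n,c["xyz"],c["rotation"],c["intrinsics"])
pickle.dump(D,open("d.pkl","wb"))
o=r.get_obs();print(o["clock"],o["tcp_pos"],o["tool_rot"],o["width"])
E
```

```text
scene [1.07001777 0.56125535 0.58103594] [-1.04717417 -2.28382548  1.17451501] [[393.33295679   0.         325.43387681]
 [  0.         393.33295679 200.07388253]
 [  0.           0.           1.        ]]
side [ 0.45036849 -0.82010094  0.57406663] [-2.08715897  0.07232493 -0.07609119] [[401.00603188   0.         324.71956391]
 [  0.         401.00603188 201.23264742]
 [  0.           0.           1.        ]]
0.1 [5.74534215e-01 1.03312083e-04 2.37933532e-01] [-2.22053514e+00 -2.22054437e+00  1.32485453e-03] 0.08765086265479753
```

View pics/scene0.png

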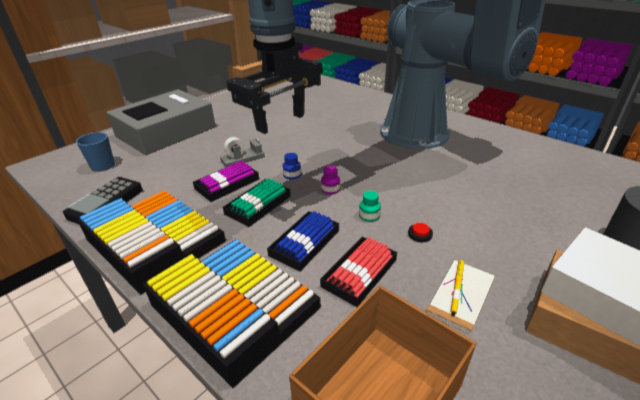

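View pics/side0.png

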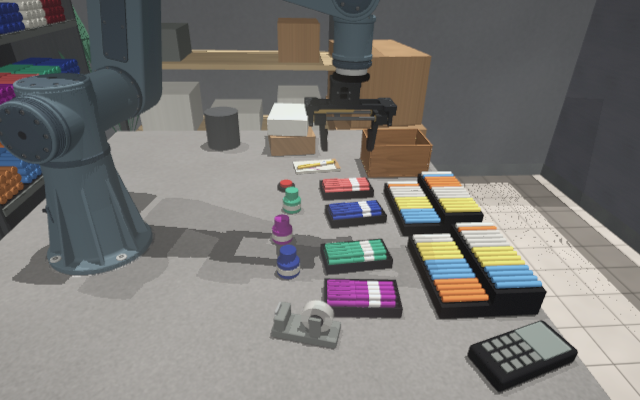

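The scene view shows the purple tray at (226,180), the purple bottle at (330,180) and the button at (420,231). In the side view they are at (362,297), (283,230) and (286,186). The purple tray is beside the tape dispenser. Next I measure all the coloured things in both views.

```bash
cat > m.py <<'E'
import cv2,pickle,numpy as np
from scipy.spatial.transform import Rotation as R
D=pickle.load(open("d.pkl","rb"))
def ray(c,uv):
    d=R.from_rotvec(c["rotation"]).as_matrix()@np.linalg.solve(c["intrinsics"],[uv[0],uv[1],1]);return c["xyz"],d/np.linalg.norm(d)
def plane(c,uv,z):
    o,d=ray(c,uv);return o+d*(z-o[2])/d[2]
def tri(a,ua,b,ub):
    (o,d),(p,e)=ray(a,ua),ray(b,ub)
    s=np.linalg.lstsq(np.c_[d,-e],p-o,rcond=None)[0];x,y=o+d*s[0],p+e*s[1];return (x+y)/2,np.linalg.norm(x-y)
def cent(c,box,h):
    x0,y0,x1,y1=box;H=cv2.cvtColor(c["image"],cv2.COLOR_RGB2HSV)[y0:y1,x0:x1]
    m=cv2.inRange(H,(h[0],110,50),(h[1],255,255))
    p=cv2.convexHull(cv2.findNonZero(m));M=cv2.moments(p);x,y,w,hh=cv2.boundingRect(p)
    return (M["m10"]/M["m00"]+x0,M["m01"]/M["m00"]+y0),(x+x0,y+y0,w,hh)
P=(138,160);T=(70,95);N=(105,128);C=(0,10)
L=dict(tray_purple=(P,(190,155,262,200),(318,275,405,320),.031),
 tray_teal=(T,(222,175,292,225),(318,235,393,274),.031),
 tray_navy=(N,(268,207,340,268),(324,198,388,230),.031),
 ink_purple=(P,(315,160,345,200),(268,210,298,246),.03),
 ink_teal=(T,(355,187,385,225),(280,184,303,216),.03),
 ink_navy=(N,(280,150,304,182),(274,243,303,281),.03),
 button=((0,5),(408,220,434,240),(276,177,296,193),.019))
S,E=D["scene"],D["side"]
for n,(h,b1,b2,z) in L.items():
    a,ba=cent(S,b1,h);b,bb=cent(E,b2,h);t,g=tri(S,a,E,b)
    print(n,ba,bb,"scene",plane(S,a,z)[:2].round(3),"side",plane(E,b,z)[:2].round(3),"tri",t.round(3),round(g,4))
E
python3 m.py
```

```text
tray_purple (199, 161, 56, 33) (327, 279, 69, 28) scene [ 0.588 -0.213] side [ 0.583 -0.234] tri [ 0.583 -0.224  0.023] 0.0041
tray_teal (231, 179, 54, 40) (325, 239, 61, 25) scene [ 0.601 -0.076] side [ 0.593 -0.099] tri [ 0.595 -0.086  0.022] 0.0019
tray_navy (274, 212, 60, 51) (329, 201, 53, 19) scene [0.629 0.108] side [0.619 0.083] tri [0.621 0.1   0.021] 0.0012
ink_purple (321, 165, 19, 30) (273, 215, 17, 29) scene [0.427 0.007] side [0.426 0.001] tri [0.425 0.005 0.028] 0.0005
ink_teal (360, 191, 21, 31) (284, 187, 16, 17) scene [0.453 0.15 ] side [0.453 0.169] tri [0.455 0.154 0.036] 0.0061
ink_navy (283, 153, 18, 27) (278, 245, 21, 33) scene [ 0.443 -0.118] side [ 0.442 -0.123] tri [ 0.442 -0.12   0.028] 0.0006
button (412, 222, 19, 15) (280, 180, 12, 8) scene [0.437 0.277] side [0.436 0.267] tri [0.435 0.276 0.015] 0.0026
```

The two views agree to about 1–2 cm, and the plane and triangulated estimates bracket the given heights:

| Target | x (m) | y (m) |
|---|---|---|
| Purple tray | 0.585 | -0.224 |
| Purple bottle | 0.426 | 0.004 |
| Button | 0.437 | 0.272 |

The tool axes map as x→+Y, y→+X, z→−Z. I shut the jaws and travel high.

```bash
python3 -m crank '{"jaw":[1,1,1,1,1,1,1,1,1,1],"translation":[[-0.1,0.02,0],[-0.2,0.04,0],[-0.35,0.05,0],[-0.5,0.07,0],[-0.65,0.09,0],[-0.8,0.11,0],[-0.9,0.12,0],[-0.95,0.13,0],[-0.95,0.13,0],[-0.95,0.13,0]],"yaw":[0,0,0,0,0,0,0,0,0,0]}' 10
python3 -m crank '{"jaw":[1,1,1,1,1,1,1,1,1,1],"translation":[[-0.1,0,0],[-0.2,0,0],[-0.35,0,0],[-0.5,0,0],[-0.65,0,0],[-0.8,0,0],[-0.9,0,0],[-0.95,0,0],[-0.95,0,0],[-0.95,0,0]],"yaw":[0,0,0,0,0,0,0,0,0,0]}'
python3 -m crank '{"jaw":[1,1,1,1,1,1,1,1,1,1],"translation":[[-0.1,0,0],[-0.2,0,0],[-0.35,0,0],[-0.5,0,0],[-0.65,0,0],[-0.8,0,0],[-0.88,0,0],[-0.9,0,0],[-0.9,0,0],[-0.9,0,0]],"yaw":[0,0,0,0,0,0,0,0,0,0]}'
python3 - <<'E'
from rig import r
import cv2,numpy as np
from m import plane,cent,P
c=r.capture("wrist");cv2.imwrite("pics/w1.png",c["image"][:,:,::-1]);print(c["xyz"],c["rotation"])
a,b=cent(c,(0,0,640,400),P);print(a,b,plane(c,a,.036));print(r.get_obs()["tcp_pos"])
E
```

```text
clock: 1.1
tcp_pos: [0.5849, -0.0757, 0.2378]
tool_rot: [-2.22, -2.22, 0.001]
ft_force: [0.1, 1.0, -0.0]
width: 0.0103
clock: 2.1
tcp_pos: [0.5849, -0.1515, 0.2378]
tool_rot: [-2.22, -2.22, 0.001]
ft_force: [0.4, -0.3, -0.9]
width: 0.0007
clock: 3.1
tcp_pos: [0.5849, -0.2231, 0.2376]
tool_rot: [-2.22, -2.22, 0.001]
ft_force: [-0.6, -0.8, -0.6]
width: 0.0006
tray_purple (199, 161, 56, 33) (327, 279, 69, 28) scene [ 0.588 -0.213] side [ 0.583 -0.234] tri [ 0.583 -0.224  0.023] 0.0041
tray_teal (231, 179, 54, 40) (325, 239, 61, 25) scene [ 0.601 -0.076] side [ 0.593 -0.099] tri [ 0.595 -0.086  0.022] 0.0019
tray_navy (274, 212, 60, 51) (329, 201, 53, 19) scene [0.629 0.108] side [0.619 0.083] tri [0.621 0.1   0.021] 0.0012
ink_purple (321, 165, 19, 30) (273, 215, 17, 29) scene [0.427 0.007] side [0.426 0.001] tri [0.425 0.005 0.028] 0.0005
ink_teal (360, 191, 21, 31) (284, 187, 16, 17) scene [0.453 0.15 ] side [0.453 0.169] tri [0.455 0.154 0.036] 0.0061
ink_navy (283, 153, 18, 27) (278, 245, 21, 33) scene [ 0.443 -0.118] side [ 0.442 -0.123] tri [ 0.442 -0.12   0.028] 0.0006
button (412, 222, 19, 15) (280, 180, 12, 8) scene [0.437 0.277] side [0.436 0.267] tri [0.435 0.276 0.015] 0.0026
[ 0.58463074 -0.15739573  0.38376021] [ 2.88564889e+00  7.70647764e-04 -1.50572536e-03]
(314.5721557712079, 169.0373128714361) (258, 136, 116, 67) [ 0.58308536 -0.21762877  0.036     ]
[ 0.58492199 -0.22299118  0.23768468]
```

View pics/w1.png

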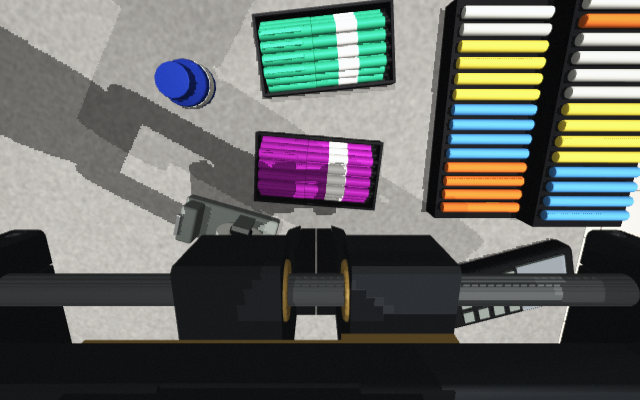

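The wrist view shows the purple tray centred at about (315,169), which gives (0.583, -0.218) and agrees with my estimate. The jaws are shut and the tape dispenser is low and to the side. I now descend to TCP z ≈ 0.063 and hold.

```bash
python3 -m crank '{"jaw":[1,1,1,1,1,1,1,1,1,1],"translation":[[0.04,0,0.1],[0.04,0,0.2],[0.04,0,0.35],[0.04,0,0.5],[0.04,0,0.65],[0.04,0,0.75],[0.04,0,0.85],[0.04,0,0.92],[0.04,0,0.95],[0.04,0,0.95]],"yaw":[0,0,0,0,0,0,0,0,0,0]}'
python3 -m crank '{"jaw":[1,1,1,1,1,1,1,1,1,1],"translation":[[0,0,0.1],[0,0,0.2],[0,0,0.35],[0,0,0.5],[0,0,0.65],[0,0,0.75],[0,0,0.85],[0,0,0.92],[0,0,0.95],[0,0,0.95]],"yaw":[0,0,0,0,0,0,0,0,0,0]}'
python3 -m crank '{"jaw":[1,1,1,1,1,1,1,1,1,1],"translation":[[0,0,0.1],[0,0,0.2],[0,0,0.26],[0,0,0.28],[0,0,0.28],[0,0,0.28],[0,0,0.28],[0,0,0.28],[0,0,0.28],[0,0,0.28]],"yaw":[0,0,0,0,0,0,0,0,0,0]}'
python3 - <<'E'
from rig import r
import cv2
cv2.imwrite("pics/s1.png",r.capture("side")["image"][140:400,200:520,::-1].repeat(2,0).repeat(2,1))
E
```

```text
clock: 4.15
tcp_pos: [0.5847, -0.2197, 0.1615]
tool_rot: [-2.219, -2.221, 0.001]
ft_force: [-0.0, -0.7, -0.1]
width: 0.0007
clock: 5.15
tcp_pos: [0.5845, -0.2196, 0.0852]
tool_rot: [-2.219, -2.22, 0.001]
ft_force: [0.3, 0.0, 0.5]
width: 0.0003
clock: 6.15
tcp_pos: [0.5845, -0.2196, 0.063]
tool_rot: [-2.219, -2.22, 0.001]
ft_force: [0.3, 0.6, -0.3]
width: 0.0002
```

View pics/s1.png

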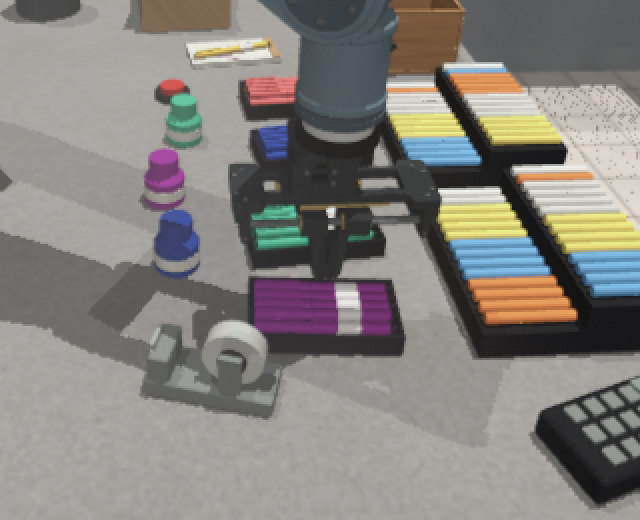

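The fingertips hang over the middle of the purple pile, with the tip at crop (328,275), and touch nothing. I hold for two seconds and then rise.

```bash
python3 -m crank '{"jaw":[1,1,1,1,1,1,1,1,1,1],"translation":[[0,0,0],[0,0,0],[0,0,0],[0,0,0],[0,0,0],[0,0,0],[0,0,0],[0,0,0],[0,0,0],[0,0,0]],"yaw":[0,0,0,0,0,0,0,0,0,0]}'
python3 -m crank '{"jaw":[1,1,1,1,1,1,1,1,1,1],"translation":[[0,0,0],[0,0,0],[0,0,0],[0,0,0],[0,0,0],[0,0,0],[0,0,0],[0,0,0],[0,0,0],[0,0,0]],"yaw":[0,0,0,0,0,0,0,0,0,0]}'
python3 -m crank '{"jaw":[1,1,1,1,1,1,1,1,1,1],"translation":[[0,0,-0.1],[0,0,-0.2],[0,0,-0.35],[0,0,-0.5],[0,0,-0.65],[0,0,-0.75],[0,0,-0.85],[0,0,-0.92],[0,0,-0.95],[0,0,-0.95]],"yaw":[0,0,0,0,0,0,0,0,0,0]}'
python3 -m crank '{"jaw":[1,1,1,1,1,1,1,1,1,1],"translation":[[0,0,-0.1],[0,0,-0.2],[0,0,-0.35],[0,0,-0.5],[0,0,-0.65],[0,0,-0.75],[0,0,-0.85],[0,0,-0.92],[0,0,-0.95],[0,0,-0.95]],"yaw":[0,0,0,0,0,0,0,0,0,0]}'
python3 -m crank '{"jaw":[1,1,1,1,1,1,1,1,1,1],"translation":[[0.1,-0.07,0],[0.2,-0.14,0],[0.35,-0.25,0],[0.5,-0.35,0],[0.65,-0.46,0],[0.8,-0.57,0],[0.88,-0.62,0],[0.93,-0.66,0],[0.93,-0.66,0],[0.93,-0.66,0]],"yaw":[0,0,0,0,0,0,0,0,0,0]}'
python3 -m crank '{"jaw":[1,1,1,1,1,1,1,1,1,1],"translation":[[0.1,-0.07,0],[0.2,-0.14,0],[0.35,-0.25,0],[0.5,-0.35,0],[0.65,-0.46,0],[0.8,-0.57,0],[0.88,-0.62,0],[0.93,-0.66,0],[0.93,-0.66,0],[0.93,-0.66,0]],"yaw":[0,0,0,0,0,0,0,0,0,0]}'
python3 -m crank '{"jaw":[1,1,1,1,1,1,1,1,1,1],"translation":[[0.1,-0.07,0],[0.2,-0.14,0],[0.35,-0.25,0],[0.5,-0.35,0],[0.65,-0.46,0],[0.8,-0.57,0],[0.88,-0.62,0],[0.93,-0.66,0],[0.93,-0.66,0],[0.93,-0.66,0]],"yaw":[0,0,0,0,0,0,0,0,0,0]}'
sed -i 's/^for n,/if __name__=="__main__":\n  for n,/' m.py
python3 - <<'E'
from rig import r
import cv2,numpy as np
from m import plane,P
c=r.capture("wrist");cv2.imwrite("pics/w2.png",c["image"][:,:,::-1])
m=cv2.inRange(cv2.cvtColor(c["image"],cv2.COLOR_RGB2HSV),(138,110,50),(160,255,255))
n,l,s,ce=cv2.connectedComponentsWithStats(m)
for i in range(1,n):
    if s[i,4]>150:print(s[i],ce[i],plane(c,ce[i],.055))
E
```

```text
clock: 7.2
tcp_pos: [0.5845, -0.2196, 0.0629]
tool_rot: [-2.219, -2.22, 0.001]
ft_force: [-0.9, -0.7, 0.3]
width: 0.0006
clock: 8.2
tcp_pos: [0.5845, -0.2196, 0.0629]
tool_rot: [-2.219, -2.22, 0.001]
ft_force: [0.8, 0.4, 0.1]
width: 0.0006
clock: 9.2
tcp_pos: [0.5847, -0.2197, 0.1391]
tool_rot: [-2.219, -2.221, 0.001]
ft_force: [0.2, -0.6, 0.2]
width: 0.0005
clock: 10.2
tcp_pos: [0.5849, -0.2198, 0.2153]
tool_rot: [-2.219, -2.221, 0.001]
ft_force: [0.5, 0.1, -1.0]
width: 0.0006
clock: 11.2
tcp_pos: [0.5323, -0.1457, 0.2156]
tool_rot: [-2.22, -2.221, 0.001]
ft_force: [0.1, 0.3, 0.1]
width: 0.0006
clock: 12.2
tcp_pos: [0.4797, -0.0715, 0.2159]
tool_rot: [-2.22, -2.221, 0.001]
ft_force: [0.6, 0.0, -0.2]
width: 0.0002
clock: 13.2
tcp_pos: [0.4271, 0.0027, 0.2161]
tool_rot: [-2.221, -2.222, 0.0]
ft_force: [0.1, -0.9, 0.7]
width: 0.0004
[ 293  153   45   45 1546] [314.72833118 174.41785252] [0.42587255 0.00939948 0.055     ]
[463 319  29  25 506] [476.87351779 331.40909091] [ 0.61856354 -0.18010792  0.055     ]
```

View pics/w2.png

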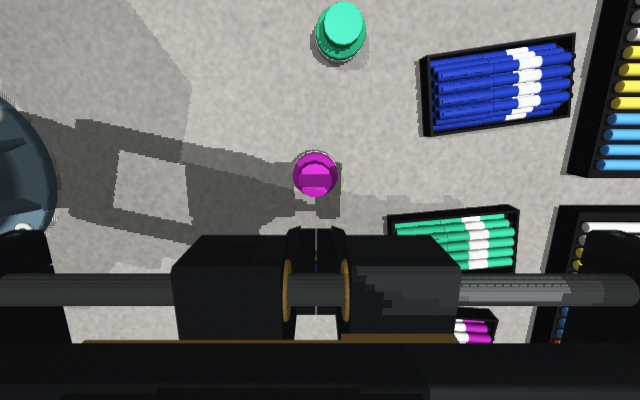

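The purple bottle is at (315,174), giving (0.426, 0.006–0.009). I adjust +4 mm in y, descend to z ≈ 0.087, hold, and rise.

```bash
python3 -m crank '{"jaw":[1,1,1,1,1,1,1,1,1,1],"translation":[[0.05,-0.01,0.1],[0.05,-0.01,0.2],[0.05,-0.01,0.35],[0.05,-0.01,0.5],[0.05,-0.01,0.65],[0.05,-0.01,0.75],[0.05,-0.01,0.82],[0.05,-0.01,0.85],[0.05,-0.01,0.85],[0.05,-0.01,0.85]],"yaw":[0,0,0,0,0,0,0,0,0,0]}'
python3 -m crank '{"jaw":[1,1,1,1,1,1,1,1,1,1],"translation":[[0,0,0.1],[0,0,0.2],[0,0,0.35],[0,0,0.5],[0,0,0.6],[0,0,0.7],[0,0,0.74],[0,0,0.76],[0,0,0.76],[0,0,0.76]],"yaw":[0,0,0,0,0,0,0,0,0,0]}'
python3 -m crank '{"jaw":[1,1,1,1,1,1,1,1,1,1],"translation":[[0,0,0],[0,0,0],[0,0,0],[0,0,0],[0,0,0],[0,0,0],[0,0,0],[0,0,0],[0,0,0],[0,0,0]],"yaw":[0,0,0,0,0,0,0,0,0,0]}'
python3 - <<'E'
from rig import r
import cv2
cv2.imwrite("pics/s2.png",r.capture("side")["image"][140:400,200:520,::-1].repeat(2,0).repeat(2,1))
E
```

```text
clock: 14.25
tcp_pos: [0.4267, 0.0065, 0.1484]
tool_rot: [2.221, 2.222, 0.0]
ft_force: [1.0, 0.3, 0.4]
width: 0.0007
clock: 15.25
tcp_pos: [0.427, 0.0064, 0.088]
tool_rot: [2.221, 2.221, 0.001]
ft_force: [-0.3, -0.2, -0.0]
width: 0.0002
clock: 16.25
tcp_pos: [0.427, 0.0064, 0.0879]
tool_rot: [2.221, 2.221, 0.001]
ft_force: [-0.0, -0.0, -0.3]
width: 0.0003
```

View pics/s2.png

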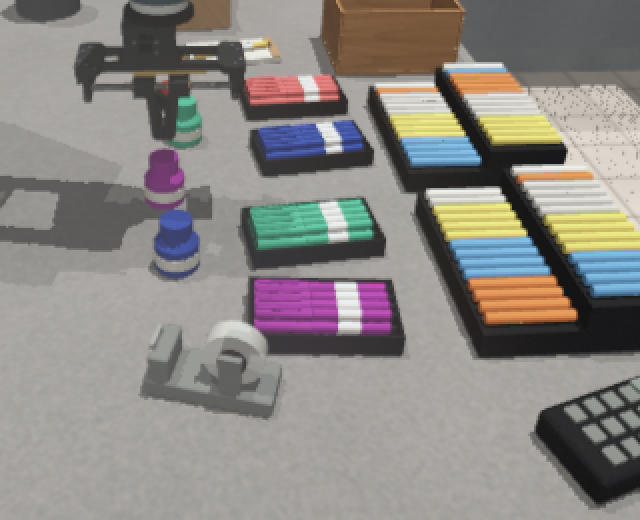

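The fingertips at crop (163,135) sit directly above the purple cap at (163,155), with a gap. I hold one more second, rise, and travel high to the button.

```bash
python3 -m crank '{"jaw":[1,1,1,1,1,1,1,1,1,1],"translation":[[0,0,0],[0,0,0],[0,0,0],[0,0,0],[0,0,0],[0,0,0],[0,0,0],[0,0,0],[0,0,0],[0,0,0]],"yaw":[0,0,0,0,0,0,0,0,0,0]}'
python3 -m crank '{"jaw":[1,1,1,1,1,1,1,1,1,1],"translation":[[0,0,-0.1],[0,0,-0.2],[0,0,-0.35],[0,0,-0.5],[0,0,-0.65],[0,0,-0.75],[0,0,-0.85],[0,0,-0.92],[0,0,-0.95],[0,0,-0.95]],"yaw":[0,0,0,0,0,0,0,0,0,0]}'
python3 -m crank '{"jaw":[1,1,1,1,1,1,1,1,1,1],"translation":[[0,0,-0.1],[0,0,-0.2],[0,0,-0.3],[0,0,-0.4],[0,0,-0.5],[0,0,-0.55],[0,0,-0.6],[0,0,-0.6],[0,0,-0.6],[0,0,-0.6]],"yaw":[0,0,0,0,0,0,0,0,0,0]}'
python3 -m crank '{"jaw":[1,1,1,1,1,1,1,1,1,1],"translation":[[0.1,0.01,0],[0.2,0.01,0],[0.35,0.02,0],[0.5,0.02,0],[0.6,0.03,0],[0.7,0.03,0],[0.8,0.03,0],[0.83,0.03,0],[0.83,0.03,0],[0.83,0.03,0]],"yaw":[0,0,0,0,0,0,0,0,0,0]}'
python3 -m crank '{"jaw":[1,1,1,1,1,1,1,1,1,1],"translation":[[0.1,0.01,0],[0.2,0.01,0],[0.35,0.02,0],[0.5,0.02,0],[0.6,0.03,0],[0.7,0.03,0],[0.8,0.03,0],[0.83,0.03,0],[0.83,0.03,0],[0.83,0.03,0]],"yaw":[0,0,0,0,0,0,0,0,0,0]}'
python3 -m crank '{"jaw":[1,1,1,1,1,1,1,1,1,1],"translation":[[0.1,0.01,0],[0.2,0.01,0],[0.35,0.02,0],[0.5,0.02,0],[0.6,0.03,0],[0.7,0.03,0],[0.8,0.03,0],[0.83,0.03,0],[0.83,0.03,0],[0.83,0.03,0]],"yaw":[0,0,0,0,0,0,0,0,0,0]}'
python3 -m crank '{"jaw":[1,1,1,1,1,1,1,1,1,1],"translation":[[0.1,0.01,0],[0.2,0.01,0],[0.35,0.02,0],[0.5,0.02,0],[0.6,0.03,0],[0.7,0.03,0],[0.8,0.03,0],[0.83,0.03,0],[0.83,0.03,0],[0.83,0.03,0]],"yaw":[0,0,0,0,0,0,0,0,0,0]}'
python3 - <<'E'
from rig import r
import cv2,numpy as np
from m import plane
c=r.capture("wrist");cv2.imwrite("pics/w3.png",c["image"][:,:,::-1])
m=cv2.inRange(cv2.cvtColor(c["image"],cv2.COLOR_RGB2HSV),(0,180,80),(4,255,255))
n,l,s,ce=cv2.connectedComponentsWithStats(m)
for i in range(1,n):
    if s[i,4]>150:print(s[i],ce[i],plane(c,ce[i],.021))
E
```

```text
clock: 17.3
tcp_pos: [0.427, 0.0064, 0.088]
tool_rot: [2.22, 2.221, 0.001]
ft_force: [-0.5, 0.0, 0.4]
width: 0.0002
clock: 18.3
tcp_pos: [0.427, 0.0064, 0.1641]
tool_rot: [2.22, 2.221, 0.001]
ft_force: [-0.4, -0.2, -0.4]
width: 0.0006
clock: 19.3
tcp_pos: [0.4267, 0.0065, 0.2118]
tool_rot: [2.221, 2.221, 0.0]
ft_force: [0.9, 0.2, 0.0]
width: 0.0004
clock: 20.3
tcp_pos: [0.4291, 0.0727, 0.2117]
tool_rot: [2.221, 2.221, 0.0]
ft_force: [-0.2, 0.4, -0.2]
width: 0.0007
clock: 21.3
tcp_pos: [0.4315, 0.139, 0.2117]
tool_rot: [2.221, 2.221, -0.0]
ft_force: [-0.1, 0.2, -0.8]
width: 0.0002
clock: 22.3
tcp_pos: [0.4338, 0.2053, 0.2116]
tool_rot: [2.221, 2.221, -0.0]
ft_force: [-0.1, -0.2, -0.3]
width: 0.0003
clock: 23.3
tcp_pos: [0.4362, 0.2715, 0.2115]
tool_rot: [2.221, 2.221, -0.001]
ft_force: [-0.3, 0.7, 0.1]
width: 0.0005
[298 155  33  34 858] [314.04545455 171.495338  ] [0.43416359 0.27577285 0.021     ]
```

View pics/w3.png

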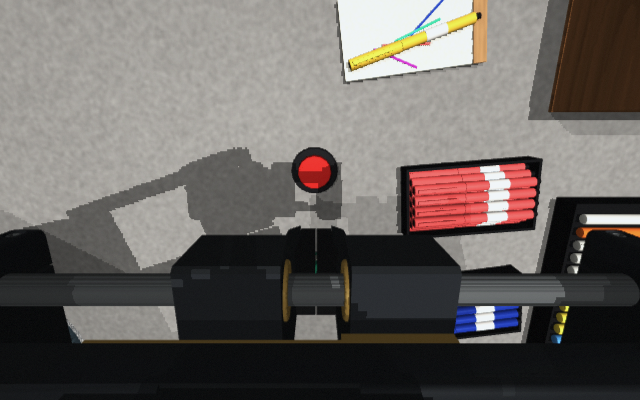

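The button is at (314,171), giving (0.434, 0.276), which agrees. I descend to just above it first.

```bash
python3 -m crank '{"jaw":[1,1,1,1,1,1,1,1,1,1],"translation":[[0.04,-0.02,0.1],[0.04,-0.02,0.2],[0.04,-0.02,0.35],[0.04,-0.02,0.5],[0.04,-0.02,0.65],[0.04,-0.02,0.75],[0.04,-0.02,0.85],[0.04,-0.02,0.92],[0.04,-0.02,0.95],[0.04,-0.02,0.95]],"yaw":[0,0,0,0,0,0,0,0,0,0]}'
python3 -m crank '{"jaw":[1,1,1,1,1,1,1,1,1,1],"translation":[[0,0,0.1],[0,0,0.2],[0,0,0.35],[0,0,0.5],[0,0,0.65],[0,0,0.75],[0,0,0.85],[0,0,0.92],[0,0,0.95],[0,0,0.95]],"yaw":[0,0,0,0,0,0,0,0,0,0]}'
python3 -m crank '{"jaw":[1,1,1,1,1,1,1,1,1,1],"translation":[[0,0,0.05],[0,0,0.1],[0,0,0.2],[0,0,0.3],[0,0,0.35],[0,0,0.38],[0,0,0.38],[0,0,0.38],[0,0,0.38],[0,0,0.38]],"yaw":[0,0,0,0,0,0,0,0,0,0]}'
python3 - <<'E'
from rig import r
import cv2
cv2.imwrite("pics/s3.png",r.capture("scene")["image"][150:330,300:540,::-1].repeat(3,0).repeat(3,1))
E
```

```text
clock: 24.35
tcp_pos: [0.4345, 0.2746, 0.1353]
tool_rot: [2.221, 2.221, -0.001]
ft_force: [-1.0, 0.3, 0.7]
width: 0.0005
clock: 25.35
tcp_pos: [0.4345, 0.2745, 0.0591]
tool_rot: [2.221, 2.221, -0.002]
ft_force: [0.2, 0.2, -0.1]
width: 0.0005
clock: 26.35
tcp_pos: [0.4347, 0.2746, 0.029]
tool_rot: [2.221, 2.221, -0.001]
ft_force: [0.0, -0.6, -0.1]
width: 0.0004
```

View pics/s3.png

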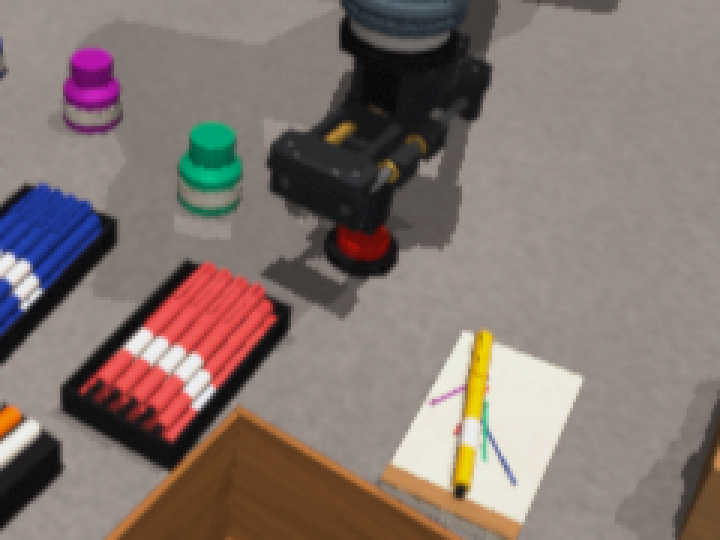

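The hand is over the button at crop (362,245), clear of the teal bottle and the coral tray. I press in small steps to z ≈ 0.0145, which is 1.5 mm past the stop.

```bash
python3 -m crank '{"jaw":[1,1,1,1,1,1,1,1,1,1],"translation":[[0,0,0.03],[0,0,0.06],[0,0,0.09],[0,0,0.12],[0,0,0.14],[0,0,0.16],[0,0,0.17],[0,0,0.18],[0,0,0.18],[0,0,0.18]],"yaw":[0,0,0,0,0,0,0,0,0,0]}'
```

```text
clock: 27.4
tcp_pos: [0.4348, 0.2746, 0.0162]
tool_rot: [2.22, 2.222, -0.002]
ft_force: [-7.2, -3.1, 21.1]
width: 0.0005
```

The button has bottomed out: z is 0.0162 and the force is 21 N, against the roughly 5 N the spring needs. I release and rise clear.

```bash
python3 -m crank '{"jaw":[1,1,1,1,1,1,1,1,1,1],"translation":[[0,0,0],[0,0,0],[0,0,-0.05],[0,0,-0.15],[0,0,-0.3],[0,0,-0.5],[0,0,-0.7],[0,0,-0.85],[0,0,-0.95],[0,0,-0.95]],"yaw":[0,0,0,0,0,0,0,0,0,0]}'
python3 -m crank '{"jaw":[1,1,1,1,1,1,1,1,1,1],"translation":[[0,0,-0.1],[0,0,-0.2],[0,0,-0.35],[0,0,-0.5],[0,0,-0.65],[0,0,-0.75],[0,0,-0.85],[0,0,-0.92],[0,0,-0.95],[0,0,-0.95]],"yaw":[0,0,0,0,0,0,0,0,0,0]}'
python3 -m crank '{"jaw":[1,1,1,1,1,1,1,1,1,1],"translation":[[0,0,-0.1],[0,0,-0.2],[0,0,-0.3],[0,0,-0.4],[0,0,-0.5],[0,0,-0.55],[0,0,-0.6],[0,0,-0.6],[0,0,-0.6],[0,0,-0.6]],"yaw":[0,0,0,0,0,0,0,0,0,0]}'
python3 - <<'E'
from rig import r
import cv2,numpy as np
from m import *
c=r.capture("scene");s=r.capture("side")
cv2.imwrite("pics/end.png",c["image"][:,:,::-1])
for n,(h,b1,b2,z) in L.items():
    print(n,*[np.round(np.subtract(cent(v,b,h)[0],cent(w,b,h)[0]),1) for v,w,b in((c,S,b1),(s,E,b2))])
E
```

```text
clock: 28.4
tcp_pos: [0.4356, 0.275, 0.0935]
tool_rot: [2.22, 2.221, 0.002]
ft_force: [-0.0, -0.8, 0.3]
width: 0.0004
clock: 29.4
tcp_pos: [0.4355, 0.275, 0.1697]
tool_rot: [2.22, 2.221, 0.002]
ft_force: [-0.5, -0.1, 1.2]
width: 0.0005
clock: 30.4
tcp_pos: [0.4351, 0.2749, 0.2173]
tool_rot: [2.22, 2.221, 0.001]
ft_force: [-0.2, -0.5, -0.1]
width: 0.0006
tray_purple [-0. -0.] [ 0. -0.]
tray_teal [ 0.1 -0. ] [ 0. -0.]
tray_navy [-0.1  0. ] [ 0.1 -0. ]
ink_purple [ 0.2 -0.1] [ 0.5 -0.8]
ink_teal [0.1 0.1] [ 0.4 -0.1]
ink_navy [-0.3 -0.6] [-0.1 -3.7]
button [ 0.1 -0.2] [-0.1  0. ]
```

View pics/end.png

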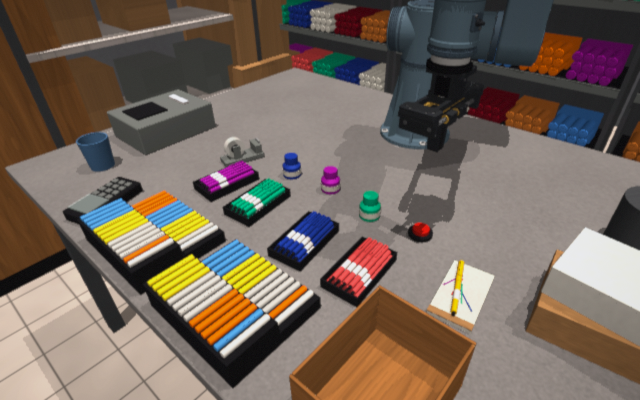

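Everything stands where it was and the hand is high and clear. The button is up at (420,231), within 0.2 px of its first image position. The 3.7 px shift of the navy ink mask in the side view goes with only 0.6 px in the scene view. That fits a lighting and shadow change, since the hand never went near it. I hand in.

```bash
python3 -c "
from rig import r
print(r.job_done())"
```

```text
the job is handed in; nothing more can be done
None
```

I carried out all three steps and handed the job in at about 30.5 s; no verdict was reported.

- **Purple pens:** I held the fingertips about 25 mm above the pile, at (0.585, -0.220), for over 2 s.
- **Purple ink:** I held them about 26 mm above the cap, at (0.427, 0.006), for over 2 s.
- **Call button:** I pressed it to its stop (TCP z 16.2 mm, 21 N) and released it. The hand then rose to z = 0.217.

**Last checks:** Before and after pictures agree within 1 px for the purple, teal and navy trays, the purple and teal bottles and the button, which is up again. Force after release was only sensor noise.

**One disagreement:** The navy bottle's colour mask moved 3.7 px in the side view but only 0.6 px in the scene view. I put this down to the arm's shadow having moved, since the hand never went near that bottle, but I did not measure it further. I checked the coral tray, tape dispenser, pad and loose pen only by eye in the last picture.

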